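Clear the pepper mill, then hang the sauce ladle in the tub

TASK

The pepper mill stands in the way of the sauce ladle: first stand the mill upright, all of its foot on the round marble trivet, and let go of it. Then lift the ladle off the utensil bar and hang it by its crook over the rim of the square steel tub, on any side, lip outside and bowl inside, hanging freely and still. Do not tip the mill over, leave the skimmer and turner hanging on the bar, and leave the basket, the clear container and the salt box where they are.

Things in the scene. Friction and masses are not known exactly. Their poses are not given: they have to be found in the camera images.
- mill: Pepper mill, dark turned wood, loose, 235 mm tall, 0.3 kg, round: foot 54 mm across, waist 36 mm (50-100 mm up), shoulder 46 mm (135-150), neck 30 mm (165), head 44 mm with straight sides (187-208), 12 mm finial on top. Origin: centre of the foot's underside, z up. Starts upright on the bench in front (robot side) of the ladle, about 45 mm from the bar.
- trivet: Round flat marble trivet, fixed, 120 mm across, 8 mm thick, on one side of the bench (left or right). Origin: centre of its underside; upper face at z = 8 mm.
- ladle: Small steel ladle, loose, hanging in any of 3 places on the bar, lean up to 0.2 rad. Flat handle strip 18 mm wide (y), 4 thick, down to z=-123 mm; its top is bent into a square crook: 20 mm over (x), gap 12, crown's top z=+4, lip on -x side (towards robot) down to z=-32, handle on +x. Bowl 54 mm across at x=+36.5, z -141 to -113. Origin: underside of crown, mid-gap.
- ladle_bowl (a point): Centre of the ladle's bowl, at (36.5, 0, -127) mm in the ladle's frame (x away from the lip, z up the handle).
- skimmer: Skimmer, steel, a bystander hanging on the bar: same crook, strip and origin as the ladle, but at its foot an upright flat round disc, 68 mm across, lowest point z = -142 mm.
- turner: Turner, steel, a bystander hanging on the bar: same crook, strip and origin as the ladle, but at its foot an upright flat rectangular blade 60 mm wide, z = -142 to -74 mm.
- bar: Utensil bar, fixed: upright flat steel strip 5 mm thick (x), 280 mm long (y), z = 125 to 170 mm, on two 14 mm posts at y = +-133 mm (feet 30 mm wide, 8 mm high, x = -12 to +78 mm). Origin: on the bench under the bar's middle; x away from the robot, y along the bar. The utensils hang at y near -80, 0 and +80 mm, handles on its far side.
- tub: Square open steel sauce tub, fixed, empty, 160 x 160 mm outside, 160 mm high, walls and floor 4 mm thick. Origin: centre of its underside; x and y square to its walls, rim at z = 160 mm. It stands on the side of the bench away from the trivet (left or right).
- basket: Bystander: proofing basket, loose, upside down, 160 mm across at the bench, 100 mm across its top, 70 mm high. Origin: centre of its underside.
- deli: Bystander: clear plastic container, loose, 90 mm across the rim, 85 mm high, open at the top. Origin: centre of its underside.
- salt: Bystander: round wooden salt box, loose, 76 mm across, 60 mm high. Origin: centre of its underside.
There are look-alikes about, which are no part of the job. Of the things that look like the mill, take the one that is nearest to the robot's base at the start. Of the things that look like the trivet, the smaller one is meant.

How it is judged:
By the outcome, as a careful person would: the job done as asked, in the order asked, and still so for the second after the job is handed in, with the robot touching nothing.
It also fails if it takes over 64 s, if anything falls off the work surface, if the arm or the gripper's body presses on something with over 40 N, if the wrist force passes 120 N, or if a joint passes its speed limit or range.

ROBOT

A 6-joint arm with a two-finger parallel gripper is mounted at the origin on the work surface. World frame = base frame: x ahead of the robot, y to its left, z up, the work surface at z = 0. Lengths are in mm, angles in degrees, forces in N, time in s.
With the tool pointing down it reaches from about 300 to 1000 mm from the base axis. Payload 5.1 kg.
Tool frame: the origin (TCP) lies midway between the tips of the shut fingers; the grasp point (between the pads) lies 19 mm behind it; z points along the fingers, y is the line along which they close (so a half turn about z gives the same grasp; the last joint's range is limited). The gripper opens to 95 mm and grips with 3 to 60 N. Pads are 20 mm wide; open, the fingers measure 119 mm over their backs; the gripper's body (75 mm by 180 mm) begins 59 mm behind the grasp point.
Start: joints at [-74.462, 7.093, 94.555, -0, 78.352, -4.733], TCP at [225.169, -609.74, 185.456] pointing down, gripper open.
Joint ranges: [-149.61, 149.61], [-58.7, 133.49], [1.44, 155.28], [-77.14, 257.14], [18.33, 153.61], [-166.67, 166.67]. Speed limits (degrees/s): [147.25, 147.25, 180, 180, 180, 180].

INTERFACE

Orientations are given as [roll, pitch, yaw] about the fixed x, y, z axes, in that order (R = Rz(yaw) Ry(pitch) Rx(roll)).
In Python, from workcell import env, viewer, workorder gives the robot as it stands.
- The arm moves only by the shell command python3 -m pendant 'ROWS' [OPENING] [FORCE]. ROWS is JSON, a list of rows, each a list of 2 entries, a list of its own where there are three numbers: the shift along the tool's x, y, z as a fraction of full scale, then the turn, a rotation vector about the tool's x, y, z as a fraction of full scale. A call has 1 to 10 rows; each row is the pose to reach, as a shift and turn from the pose commanded when the call began, along the tool's axes at that moment; what a row does not reach only later rows make up. Full scale, the value 1, is 40 cm for a shift and 90 degrees for a turn. A row lasts 1/10 s, in which the tool goes at most 50 mm and 8.59 degrees, less where a joint would pass 70% of its speed; a pose out of reach is approached as far as the arm can. A call with a number of a shift or a turn outside -1 to 1 is refused whole. A call with a gripper value outside its range is refused whole. OPENING is the opening, from -1 (shut) to 1 (fully open), set as the call begins (- or left out, the last holds). The fingers move at their own pace and stop on an object; FORCE is the grip in N (left out, the last holds). Time passes only in rows, so rows that repeat a pose let the fingers close. It gives the time, the measured TCP pose, the force, the opening and the grip force at its end, in the units of the state.
- env.sense(): the state, without advancing time (a new reading comes with each control period).
- viewer.read_camera(name): name is "side" or "top" or "wrist"; returns a dict with "color" (400x640x3 uint8, blue, green, red), "vertical_fov" (degrees; the focal length in pixels is half the picture's height over the tangent of half this angle, whatever the lens; pixels are square), "cx", "cy" (the principal point, pixels), "k1" (the pictures are not rectified: a ray, as slopes to the right and down, at radius r is drawn at 1 + k1 r^2 times it, then the intrinsics apply), "rvec" (rotation vector, rad) and "tvec" (3), from world to camera coordinates, as OpenCV has them; the wrist camera has in their place "mount" (4x4, takes a point from camera to tool coordinates, whose origin is the TCP and whose axes are the flange's). Camera axes: x right, y down, z forward; pixel columns grow to the right and rows downward; lengths in mm; the calibration is good to about 2 mm. A picture is of the moment at which its call begins: read the wrist's pose just before it. There is no depth.
- workorder.sign_off(): hands the job in; it is judged then, once.
The state is a dict: "time_s": time; "qpos": joint angles; "joint_vel": joint speeds; "joint_efforts": joint torques, N m; "position": TCP position; "tcp_rot": TCP orientation; "ft_force": force on the tool from outside, world axes, zero at the start; "wrist_torque": the same for the moment, N m; "gripper_width": finger opening in mm; "grip_force": force on a finger pad.
Only numpy, scipy, OpenCV 4.12 (cv2) and the standard library are available. Lean on these libraries where they do the work, as an engineer would, in place of code of your own. Each camera call takes 0.05 s, during which the arm holds its last target. There are 200 camera calls.

## Working session

There is one attempt and no reset: what is moved stays moved. The work goes in short steps, Python scripts to look and compute and a shell command to move; the robot and the scene stay as the last step left them, time stands still between calls to the robot, and variables do not carry over. Pictures are saved under pics/ and viewed, at most 10 in all, crops included, and the job is handed in when it is done.

```bash
mkdir -p pics; ls
cat > h.py <<'E'
import numpy as np, cv2, json
from scipy.spatial.transform import Rotation as R
from workcell import env, viewer, workorder
def load(name):
    img=cv2.imread(f'pics/{name}.png'); c=json.load(open(f'pics/{name}.json')); return img,c
def snap(cam,name):
    s=env.sense(); d=viewer.read_camera(cam); cv2.imwrite(f'pics/{name}.png',d['color'])
    c={k:np.asarray(v).tolist() for k,v in d.items() if k!='color'}
    if cam=='wrist':
        T=np.eye(4);T[:3,:3]=R.from_euler('xyz',s['tcp_rot'],degrees=True).as_matrix();T[:3,3]=s['position']
        M=np.linalg.inv(T@np.array(d['mount'])); c['rvec']=R.from_matrix(M[:3,:3]).as_rotvec().tolist(); c['tvec']=M[:3,3].tolist()
    json.dump(c,open(f'pics/{name}.json','w')); return d['color'],c
def K(c):
    f=200/np.tan(np.radians(c['vertical_fov'])/2); return np.array([[f,0,c['cx']],[0,f,c['cy']],[0,0,1.]]),np.array([c['k1'],0,0,0.])
def ray(c,p):
    k,d=K(c); n=cv2.undistortPoints(np.array([[p]],float),k,d)[0,0]
    Rm=R.from_rotvec(np.ravel(c['rvec'])).as_matrix(); return -Rm.T@np.ravel(c['tvec']), Rm.T@np.array([n[0],n[1],1])
def plane(c,p,z,ax=2):
    o,d=ray(c,p); return o+d*(z-o[ax])/d[ax]
def proj(c,P):
    k,d=K(c); return cv2.projectPoints(np.array(P,float).reshape(-1,3),np.ravel(c['rvec']),np.ravel(c['tvec']),k,d)[0].reshape(-1,2)
def tri(c1,p1,c2,p2):
    A=[];b=[]
    for c,p in((c1,p1),(c2,p2)):
        o,d=ray(c,p); d=d/np.linalg.norm(d); Q=np.eye(3)-np.outer(d,d); A.append(Q);b.append(Q@o)
    x=np.linalg.lstsq(np.vstack(A),np.hstack(b),rcond=None)[0]; return x
E
python3 - <<'E'
from h import *
print(env.sense())
for c in('top','side'):
    i,k=snap(c,c+'0'); o,_=ray(k,(320,200)); print(c,k,o, plane(k,(320,200),0), plane(k,(320,100),0))
E
```

```text
pics
{'time_s': 0.0, 'qpos': array([-7.44613456e+01,  7.13189821e+00,  9.46327894e+01, -9.04845137e-04,
        7.83506677e+01, -4.73191619e+00]), 'joint_vel': array([-0.03453494, -0.0407323 ,  0.04878331, -0.02655159, -0.0220545 ,
       -0.05346154]), 'joint_efforts': array([ 1.23811646e-03, -4.17606711e+01, -3.59931386e+01,  7.74910091e-02,
        4.91929043e-02, -1.65348674e-04]), 'position': array([ 224.9856352 , -609.08703795,  184.21847943]), 'tcp_rot': array([-1.79884965e+02, -8.63325760e-03,  2.02707456e+01]), 'ft_force': array([ 0.26855002, -0.08288372, -1.03590537]), 'wrist_torque': array([ 0.0224259 , -0.01547715,  0.00326475]), 'grip_force': 0.0, 'gripper_width': 95.36330874675814}
top {'vertical_fov': 50.58634342555715, 'cx': 323.1555676287436, 'cy': 198.37819969087357, 'k1': 0.004863952394100756, 'rvec': [2.1524716928668473, -2.116049973273503, 0.17739148879379163], 'tvec': [-15.715853205760308, 541.877309464586, 1169.562104531484]} [ 340.8887194    -8.84480133 1243.16940655] [544.6005907    2.93077245   0.        ] [858.54412476   8.65116202   0.        ]
side {'vertical_fov': 54.11416643317674, 'cx': 317.9731797855995, 'cy': 199.0535087548271, 'k1': -0.002683462894526906, 'rvec': [0.5351837795791793, -2.603152266563472, 1.3221471147418111], 'tvec': [465.42434893661925, 226.89255516304922, 944.4238246062671]} [188.85843248 761.87700489 737.50412782] [ 568.46066632 -164.5356787     0.        ] [ 885.8441137  -921.13727743    0.        ]
```

View pics/top0.png

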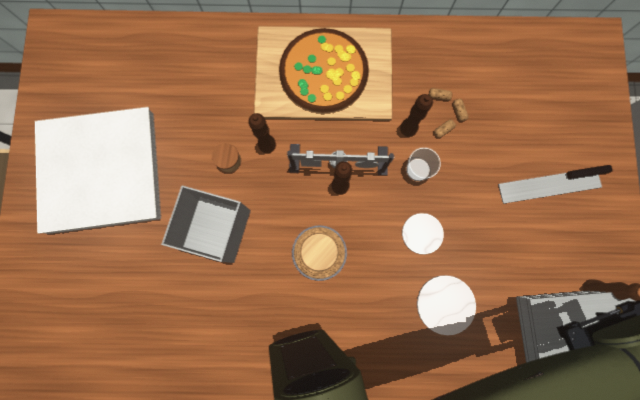

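View pics/side0.png

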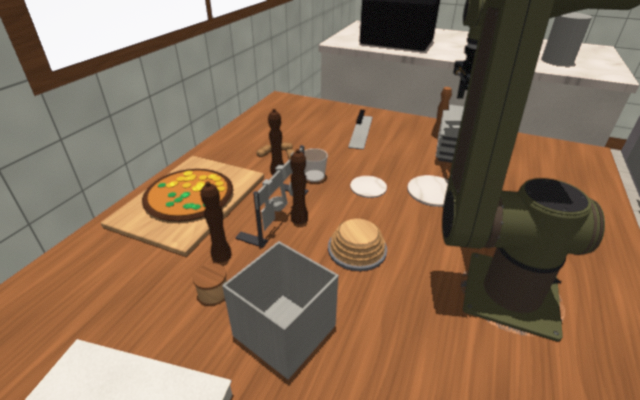

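The top view shows three dark mills, with heads near (342,170), (258,120) and (424,100), and two white discs at (423,234) and (447,305). The tub is at (206,225), the bar at (340,160), the salt box at (226,157), the deli container at (422,165) and the basket at (320,252). The side view shows the same things, plus a lighter brown object at (443,110). I'll enlarge the candidates and measure them.

Run:
```python
from h import *
t,ct=load('top0'); s,cs=load('side0')
a=cv2.resize(t[90:270,150:460],(800,464),interpolation=cv2.INTER_CUBIC)
cv2.imwrite('pics/c1.png',a)
b=cv2.resize(s[75:295,190:470],(763,600),interpolation=cv2.INTER_CUBIC)
cv2.imwrite('pics/c2.png',b)
# feet guesses
for p in((341,190),(266,150),(409,133),(600,288)): print(p,plane(ct,p,0).round())
for p in((299,221),(221,258),(277,166),(440,135)): print('s',p,plane(cs,p,0).round())
hsv=cv2.cvtColor(t,cv2.COLOR_BGR2HSV)
m=((hsv[...,1]<40)&(hsv[...,2]>190)).astype(np.uint8)
m[:, :390]=0; m[:,490:]=0
for c in cv2.findContours(m,0,1)[0]:
    if cv2.contourArea(c)>150:
        P=np.array([plane(ct,q[0],8)[:2] for q in c]); (x,y),r=cv2.minEnclosingCircle(P.astype(np.float32)); M=cv2.moments(c); print('white',cv2.boundingRect(c),x,y,2*r,cv2.contourArea(P.astype(np.float32)), plane(ct,(M['m10']/M['m00'],M['m01']/M['m00']),8).round(1))
```

```text
(341, 190) [576. -59.   0.]
(266, 150) [696. 170.   0.]
(409, 133) [ 757. -265.    0.]
(600, 288) [ 302. -806.    0.]
s (299, 221) [585. -43.   0.]
s (221, 258) [708. 178.   0.]
s (277, 166) [ 790. -293.    0.]
s (440, 135) [ 290. -780.    0.]
white (418, 276, 58, 52) 248.45680236816406 -360.72344970703125 164.295166015625 17678.79618373979 [ 257.2 -358.1    8. ]
white (402, 214, 41, 40) 450.5374755859375 -297.8150939941406 119.4583511352539 10593.664723723195 [ 449.7 -297.8    8. ]
white (408, 159, 21, 20) 643.2158813476562 -289.17413330078125 64.06652069091797 2856.037112706341 [ 643.6 -288.9    8. ]
```

View pics/c1.png

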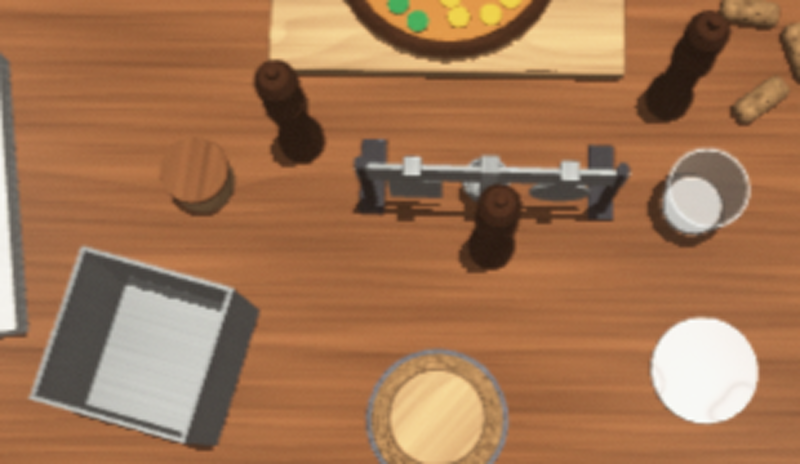

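View pics/c2.png

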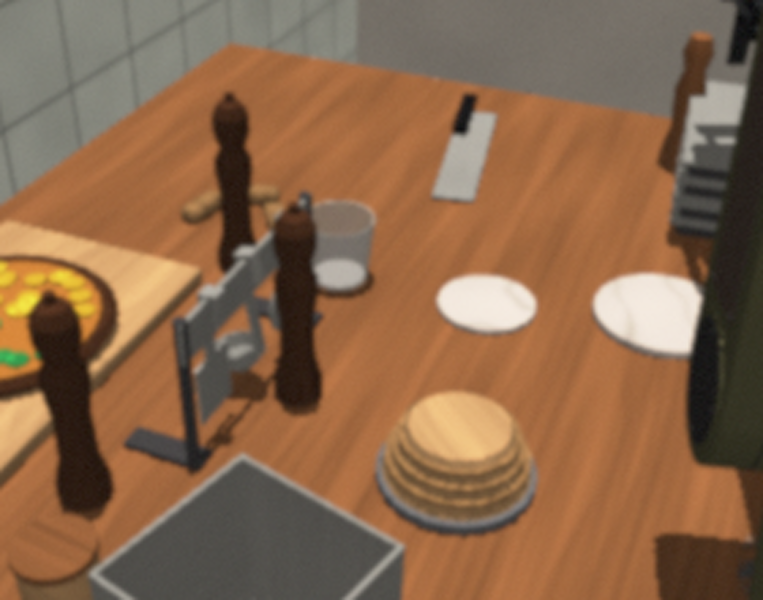

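Mill look-alikes in the top view:
- (341,190), at (580,-52), is about 580 mm from the base.
- (266,150) is about 715 mm away.
- (409,133) is about 805 mm away.
- The lighter brown object at (600,288) is about 860 mm away.

The crops confirm that the mill is the nearest one, (341,190), standing in front of the bar's middle place. The smaller disc (423,234) is 119 mm across, so it is the trivet; the other is 164 mm. The middle utensil has the bowl (crop (475,180)), the left one is the turner and the right one is the skimmer.

Run:
```python
from h import *
t,ct=load('top0'); s,cs=load('side0')
T=lambda u,v:(150+u*310/800,90+v*180/464); S=lambda u,v:(190+u*280/763,75+v*220/600)
print('finial',tri(ct,T(505,193),cs,S(293,208)).round(1), plane(ct,T(505,193),235).round(1),plane(cs,S(293,208),235).round(1))
tc=[plane(ct,T(*p),160)[:2] for p in((83,248),(232,290),(186,442),(33,398))]
print('tub',np.round(tc,1),np.mean(tc,0).round(1),[np.linalg.norm(tc[i]-tc[i-1]).round() for i in range(4)],[np.degrees(np.arctan2(*(tc[i]-tc[i-1])[::-1])).round(1) for i in range(4)])
b=[plane(ct,T(*p),170)[:2] for p in((368,165),(628,172))]; print('bar ends',np.round(b,1))
for n,p in(('L',(412,166)),('M',(489,163)),('R',(570,170))): print(n,plane(ct,T(*p),174).round(1))
print('salt',plane(ct,T(196,173),60),'deli',plane(ct,T(708,188),85))
print('side tub',[plane(cs,S(*p),160).round(1) for p in((243,458),(404,547),(95,577))])
```

```text
finial [595.2 -61.8 223.3] [594.3 -60.6 235. ] [583.8 -43.  235. ]
tub [[548.6 361.2]
 [508.3 208.7]
 [356.6 246.3]
 [397.  399.5]] [452.6 303.9] [np.float64(156.0), np.float64(158.0), np.float64(156.0), np.float64(158.0)] [np.float64(-14.2), np.float64(-104.8), np.float64(166.1), np.float64(75.2)]
bar ends [[ 637.5   75.2]
 [ 634.7 -188.3]]
L [636.1  30.5 174. ]
M [640.5 -47.3 174. ]
R [ 634.6 -129.1  174. ]
salt [655.29190961 275.50212017  60.        ] deli [ 641.39588974 -289.55641972   85.        ]
side tub [array([506.4, 216.1, 160. ]), array([356. , 253.6, 160. ]), array([544.7, 365.9, 160. ])]
```

Run:
```python
from h import *
i,c=snap('wrist','w0'); print(np.round(c['mount'],3),c['vertical_fov']); print([plane(c,p,0).round() for p in((0,0),(639,0),(639,399),(0,399),(320,200))])
s=env.sense(); Rm=R.from_euler('xyz',s['tcp_rot'],degrees=True)
d=np.array([470,-57,330])-s['position']
print((Rm.inv().apply(d)/400).round(3), s['tcp_rot'], -s['tcp_rot'][2]/90)
```

```text
[[ 1.0000e-03 -9.7000e-01 -2.4500e-01  6.9130e+01]
 [ 1.0000e+00  1.0000e-03  1.0000e-03  3.8400e-01]
 [-0.0000e+00 -2.4500e-01  9.7000e-01 -1.9973e+02]
 [ 0.0000e+00  0.0000e+00  0.0000e+00  1.0000e+00]] 63.575037866672446
[array([ 290., -192.,    0.]), array([ 543., -878.,    0.]), array([   63., -1214.,     0.]), array([-298., -248.,   -0.]), array([ 195., -618.,    0.])]
[ 1.053 -1.083 -0.362] [-1.79905619e+02 -5.54550128e-03  2.02728718e+01] -0.22525413071553815
```

```bash
python3 -m pendant '[[[0,0,-0.2],[0,0,0]],[[0,0,-0.36],[0,0,0]],[[0.1,-0.1,-0.36],[0,0,0]],[[0.2,-0.2,-0.36],[0,0,0.1]],[[0.55,-0.55,-0.36],[0,0,0.225]],[[0.55,-0.55,-0.36],[0,0,0.225]],[[0.55,-0.55,-0.36],[0,0,0.225]],[[0.55,-0.55,-0.36],[0,0,0.225]],[[0.55,-0.55,-0.36],[0,0,0.225]],[[0.55,-0.55,-0.36],[0,0,0.225]]]'
python3 - <<'E'
from h import *
s=env.sense(); Rm=R.from_euler('xyz',s['tcp_rot'],degrees=True)
d=np.array([480,-57,330])-s['position']
print(s['position'],s['tcp_rot'],(Rm.inv().apply(d)/400).round(3))
E
```

```text
time_s: 1.15
position: [356.3, -324.9, 329.8]
tcp_rot: [180.0, -0.1, 0.3]
ft_force: [-0.3, -1.0, -0.4]
gripper_width: 95.0
grip_force: 0.0
[ 356.2962398  -324.8793998   329.83278577] [ 1.79972991e+02 -5.24592151e-02  2.68445352e-01] [ 0.312 -0.668 -0.   ]
```

```bash
python3 -m pendant '[[[0.31,-0.67,0],[0,0,0]],[[0.31,-0.67,0],[0,0,0]],[[0.31,-0.67,0],[0,0,0]],[[0.31,-0.67,0],[0,0,0]],[[0.31,-0.67,0],[0,0,0]],[[0.31,-0.67,0],[0,0,0]],[[0.31,-0.67,0],[0,0,0]],[[0.31,-0.67,0],[0,0,0]],[[0.31,-0.67,0],[0,0,0]]]'
python3 - <<'E'
from h import *
i,c=snap('wrist','w1'); print(env.sense()['position'])
print(proj(c,[[592,-57,235],[636,-56,170],[640,-47,174]]))
E
```

```text
time_s: 2.05
position: [479.0, -60.6, 329.2]
tcp_rot: [180.0, 0.0, -0.1]
ft_force: [-0.2, -0.5, 0.7]
gripper_width: 95.4
grip_force: 0.0
[478.9595258  -60.73722839 329.28900973]
[[316.86101527  63.96475174]
 [316.57583136  28.79549979]
 [307.61130828  23.55888142]]
```

View pics/w1.png

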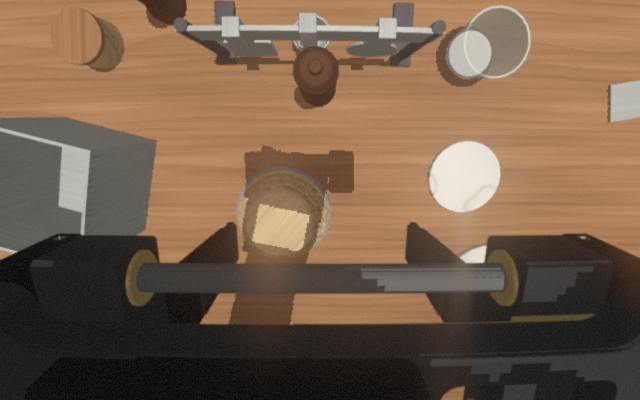

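The wrist view shows the mill's finial at (315,67), the three crooks at (230,20), (308,25) and (388,27), the ladle bowl behind the middle one at (310,38), and the trivet at (464,176).

Run:
```python
from h import *
i,c=load('w1')
f=plane(c,(315,67),235); print('finial',f.round(1), 'foot~',plane(c,(317,95),5).round(1))
for p in((230,20),(308,26),(388,27)): print(plane(c,p,174).round(1))
hsv=cv2.cvtColor(i,cv2.COLOR_BGR2HSV); m=((hsv[...,1]<60)&(hsv[...,2]>170)).astype(np.uint8)
for k in cv2.findContours(m,0,1)[0]:
    x,y,w,h=cv2.boundingRect(k)
    if 420<x<440 and 120<y<150 and cv2.contourArea(k)>500:
        P=np.array([plane(c,q[0],8)[:2] for q in k]).astype(np.float32); print('trivet',cv2.minEnclosingCircle(P))
s=env.sense(); Rm=R.from_euler('xyz',s['tcp_rot'],degrees=True)
print(((f[:2]-s['position'][:2])).round(1), s['position'])
```

```text
finial [589.5 -55.4 235. ] foot~ [580.3 -54.2   5. ]
[644.1  31.7 174. ]
[637.7 -47.4 174. ]
[ 637.1 -128.6  174. ]
trivet ((451.6474914550781, -298.0581359863281), 60.40666580200195)
[110.6   5.3] [478.9595258  -60.73722839 329.28900973]
```

```bash
python3 -m pendant '[[[0.12,-0.006,0],[0,0,0]],[[0.24,-0.012,0],[0,0,0]],[[0.277,-0.013,0],[0,0,0]],[[0.277,-0.013,0],[0,0,0]],[[0.277,-0.013,0.1],[0,0,0]],[[0.277,-0.013,0.2],[0,0,0]],[[0.277,-0.013,0.3],[0,0,0]],[[0.277,-0.013,0.36],[0,0,0]],[[0.277,-0.013,0.378],[0,0,0]],[[0.277,-0.013,0.378],[0,0,0]]]'
python3 -m pendant '[[[0,0,0],[0,0,0]],[[0,0,0],[0,0,0]],[[0,0,0],[0,0,0]],[[0,0,0],[0,0,0]],[[0,0,0],[0,0,0]],[[0,0,0],[0,0,0]],[[0,0,0],[0,0,0]]]' -1 35
```

```text
time_s: 3.1
position: [588.9, -54.8, 177.8]
tcp_rot: [-180.0, 0.1, -0.1]
ft_force: [0.1, 0.5, 1.3]
gripper_width: 95.1
grip_force: 0.0
time_s: 3.8
position: [590.0, -53.8, 178.2]
tcp_rot: [180.0, 0.0, 0.0]
ft_force: [-0.0, -1.0, -0.6]
gripper_width: 44.4
grip_force: 0.2
```

```bash
python3 -m pendant '[[[0,0,0],[0,0,0]],[[0,0,0],[0,0,0]],[[0,0,0],[0,0,0]],[[0,0,0],[0,0,0]]]' -1 35
python3 -m pendant '[[[0,0,-0.02],[0,0,0]],[[0,0,-0.05],[0,0,0]],[[0,0,-0.09],[0,0,0]],[[0,0,-0.13],[0,0,0]],[[0,0,-0.17],[0,0,0]],[[0,0,-0.2],[0,0,0]],[[0,0,-0.2],[0,0,0]]]'
python3 - <<'E'
from h import *
snap('side','s1'); snap('top','t1')
s=env.sense(); print(s['position'],s['tcp_rot'],s['gripper_width'],s['grip_force'],s['ft_force'],(np.array([451,-298])-s['position'][:2])/400)
i=load('s1')[0]; cv2.imwrite('pics/s1c.png',cv2.resize(i[60:300,180:480],(750,600)))
E
```

```text
time_s: 4.2
position: [590.0, -53.9, 178.2]
tcp_rot: [180.0, 0.0, 0.0]
ft_force: [0.8, -0.9, -0.2]
gripper_width: 41.1
grip_force: 33.9
time_s: 4.9
position: [591.4, -54.1, 261.8]
tcp_rot: [179.9, -0.3, 0.0]
ft_force: [-0.3, -0.3, -1.7]
gripper_width: 40.9
grip_force: 33.6
[590.07901684 -53.8647254  258.47154029] [ 1.79997216e+02 -2.24346795e-02  2.25197396e-02] 40.822143558127586 33.595555187930586 [-0.49006969 -0.0546347  -2.43521326] [-0.34769754 -0.61033819]
```

View pics/s1c.png

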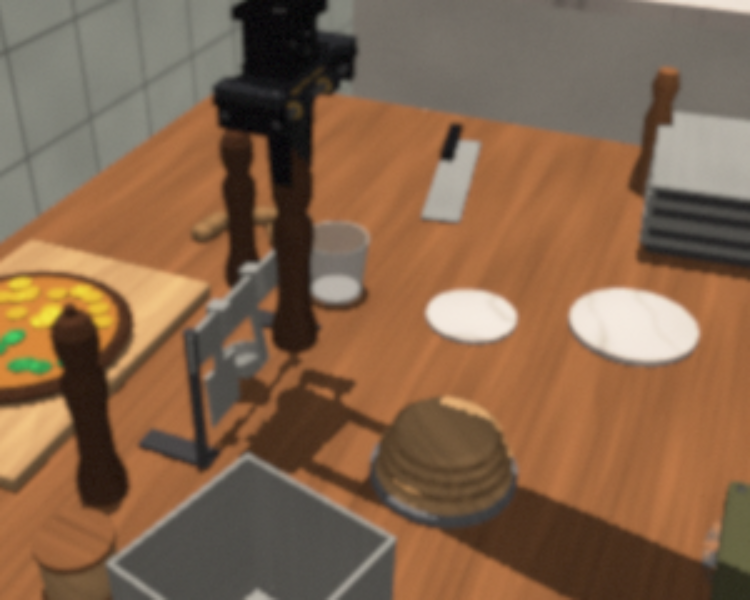

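The crop shows the mill lifted and upright in the gripper (foot near (295,335)), with the utensils still hanging. Next I'll carry it to the trivet.

```bash
python3 -m pendant '[[[-0.02,0.035,0],[0,0,0]],[[-0.06,0.1,0],[0,0,0]],[[-0.1,0.18,0],[0,0,0]],[[-0.15,0.26,0],[0,0,0]],[[-0.2,0.35,0],[0,0,0]],[[-0.25,0.43,0],[0,0,0]],[[-0.29,0.51,0],[0,0,0]],[[-0.32,0.57,0],[0,0,0]],[[-0.34,0.6,0],[0,0,0]],[[-0.348,0.61,0],[0,0,0]]]'
python3 -m pendant '[[[0,0,0],[0,0,0]],[[0,0,0.03],[0,0,0]],[[0,0,0.06],[0,0,0]],[[0,0,0.09],[0,0,0]],[[0,0,0.12],[0,0,0]],[[0,0,0.14],[0,0,0]],[[0,0,0.155],[0,0,0]],[[0,0,0.165],[0,0,0]],[[0,0,0.165],[0,0,0]],[[0,0,0.165],[0,0,0]]]'
python3 - <<'E'
from h import *
snap('side','s2'); snap('top','t2')
s=env.sense(); print(s['position'],s['grip_force'],s['ft_force'])
i=load('s2')[0]; j=load('t2')[0]
cv2.imwrite('pics/s2c.png',np.hstack([cv2.resize(i[60:260,280:480],(400,400),interpolation=2),cv2.resize(j[150:300,340:490],(400,400),interpolation=2)]))
E
```

```text
time_s: 6.0
position: [449.5, -298.8, 257.3]
tcp_rot: [-179.9, 0.1, -0.1]
ft_force: [-0.6, 0.0, -2.4]
gripper_width: 40.8
grip_force: 33.6
time_s: 7.0
position: [451.1, -298.2, 192.7]
tcp_rot: [180.0, -0.0, 0.0]
ft_force: [0.1, -0.4, -2.3]
gripper_width: 40.8
grip_force: 33.6
[ 451.23381839 -298.21415794  192.99306401] 33.6032995394271 [ 0.57530653 -0.14337557 -1.57180389]
```

View pics/s2c.png

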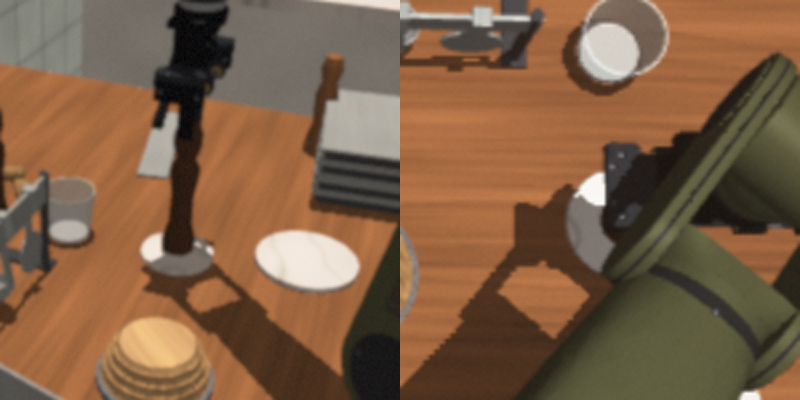

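The mill is above the middle of the trivet (left half, foot at (178,243)) and still hangs upright. I'll lower it the last few millimetres.

```bash
python3 -m pendant '[[[0,0,0.005],[0,0,0]],[[0,0,0.01],[0,0,0]],[[0,0,0.014],[0,0,0]],[[0,0,0.016],[0,0,0]],[[0,0,0.016],[0,0,0]],[[0,0,0.016],[0,0,0]]]'
python3 -c "
from h import *
for _ in range(1): s=env.sense(); print(s['position'],s['ft_force'])"
```

```text
time_s: 7.7
position: [451.0, -298.0, 186.1]
tcp_rot: [180.0, -0.0, 0.0]
ft_force: [0.4, -0.0, -0.1]
gripper_width: 40.6
grip_force: 33.8
[ 450.9990949  -297.97462142  186.0831195 ] [ 0.36962398 -0.04173691 -0.10398178]
```

```bash
python3 -m pendant '[[[0,0,0.002],[0,0,0]],[[0,0,0.002],[0,0,0]],[[0,0,0.002],[0,0,0]],[[0,0,0.002],[0,0,0]],[[0,0,0.002],[0,0,0]],[[0,0,0.002],[0,0,0]],[[0,0,0.002],[0,0,0]],[[0,0,0.002],[0,0,0]]]' 1
python3 -m pendant '[[[0,0,-0.05],[0,0,0]],[[0,0,-0.1],[0,0,0]],[[0,0,-0.2],[0,0,0]],[[0,0,-0.3],[0,0,0]],[[0,0,-0.4],[0,0,0]],[[0,0,-0.45],[0,0,0]],[[0,0,-0.45],[0,0,0]]]'
python3 - <<'E'
from h import *
s=env.sense(); Rm=R.from_euler('xyz',s['tcp_rot'],degrees=True)
print(s['position'],(Rm.inv().apply(np.array([545,-57,350])-s['position'])/400).round(3))
E
```

```text
time_s: 8.5
position: [450.9, -297.9, 185.0]
tcp_rot: [-180.0, 0.0, 0.0]
ft_force: [0.8, -0.6, 0.3]
gripper_width: 94.0
grip_force: 0.0
time_s: 9.2
position: [452.1, -298.8, 369.7]
tcp_rot: [179.7, -0.3, 0.0]
ft_force: [-1.0, 0.0, 0.0]
gripper_width: 94.7
grip_force: 0.0
[ 452.05372521 -298.79348673  369.70770262] [ 0.232 -0.605  0.048]
```

```bash
python3 -m pendant '[[[0.05,-0.12,0],[0,0,0]],[[0.1,-0.24,0],[0,0,0]],[[0.26,-0.605,0.1],[0,0,0]],[[0.26,-0.605,0.2],[0,0,0]],[[0.26,-0.605,0.22],[0,0,0]],[[0.26,-0.605,0.22],[0,0,0]],[[0.26,-0.605,0.22],[0,0,0]],[[0.26,-0.605,0.22],[0,0,0]],[[0.26,-0.605,0.22],[0,0,0]]]'
python3 - <<'E'
from h import *
print(env.sense()['position'])
i,c=snap('wrist','w3'); p=proj(c,[640,-47,174])[0].astype(int); print(p)
s,cs=snap('side','s3')
x0=max(p[0]-150,0);y0=max(p[1]-80,0); print(x0,y0)
a=cv2.resize(i[y0:y0+160,x0:x0+300],(800,427),interpolation=2); b=cv2.resize(s[135:245,235:425],(800,463),interpolation=2)
cv2.imwrite('pics/w3c.png',a); cv2.imwrite('pics/s3c.png',b)
E
```

```text
time_s: 10.1
position: [554.8, -56.8, 277.5]
tcp_rot: [180.0, -0.0, -0.0]
ft_force: [-0.9, 0.5, 0.5]
gripper_width: 95.2
grip_force: 0.0
[554.76606533 -56.78385572 277.46935731]
[310  98]
160 18
```

View pics/w3c.png

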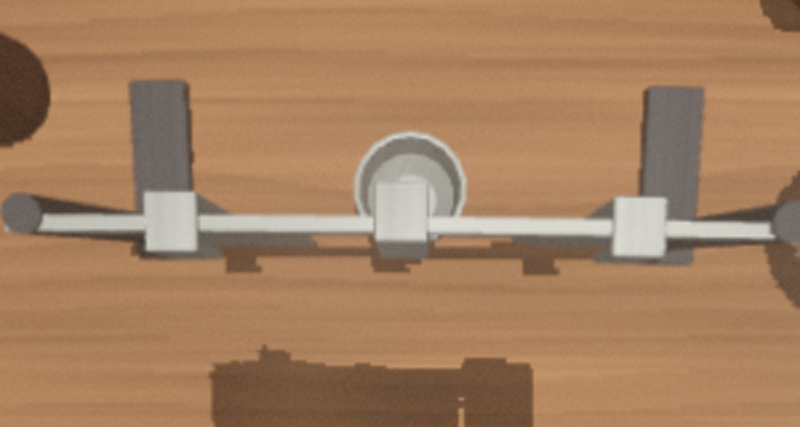

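View pics/s3c.png

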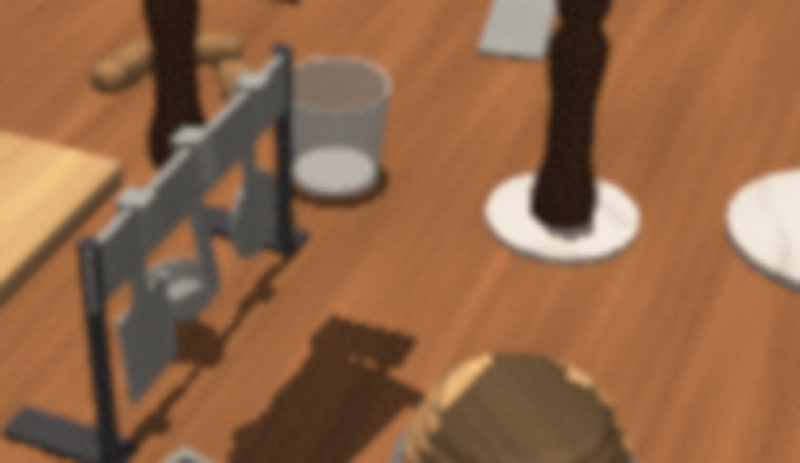

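The side crop shows the mill upright on the trivet with white all around its foot (565,220). The wrist crop shows the ladle's crown at (401,211), with its lip showing at (401,252) because it leans, and its bowl at (410,187). The bar's top edge is at row 226 or so.

Run:
```python
from h import *
i,c=load('w3'); W=lambda u,v:(160+u*.375-.3,18+v*.375-.3)
print('crown',plane(c,W(401,211),174).round(1),'bar mid',plane(c,W(401,226),170).round(1),'ends',plane(c,W(70,223),170).round(1),plane(c,W(760,231),170).round(1))
print('crown edges',plane(c,W(401,182),174).round(1),plane(c,W(401,241),174).round(1),'lip tip',plane(c,W(401,259),139).round(1))
print('bowl rim',plane(c,W(411,187),57).round(1), plane(c,W(355,187),57)[1]-plane(c,W(466,187),57)[1])
print('other crooks',plane(c,W(171,221),174).round(1),plane(c,W(640,227),174).round(1))
print(env.sense()['position'])
```

```text
crown [641.2 -46.8 174. ] bar mid [636.4 -46.6 170. ] ends [638.1  68.2 170. ] [ 635.5 -171.2  170. ]
crown edges [650.6 -46.9 174. ] [631.3 -46.7 174. ] lip tip [625.5 -45.5 139. ]
bowl rim [658.6 -47.7  57. ] 51.780331010473745
other crooks [638.2  31.6 174. ] [ 636.2 -128.2  174. ]
[555.06366097 -57.13609201 278.33370386]
```

```bash
python3 -m pendant '[[[0.1,-0.013,0],[0,0,-0.09]],[[0.206,-0.026,0],[0,0,-0.18]],[[0.206,-0.026,0],[0,0,-0.27]],[[0.206,-0.026,0],[0,0,-0.36]],[[0.206,-0.026,0],[0,0,-0.45]],[[0.206,-0.026,0],[0,0,-0.54]],[[0.206,-0.026,0],[0,0,-0.63]],[[0.206,-0.026,0],[0,0,-0.72]],[[0.206,-0.026,0],[0,0,-0.81]],[[0.206,-0.026,0],[0,0,-0.9]]]'
python3 -m pendant '[[[0,0,0],[0,0,-0.09]],[[0,0,0],[0,0,-0.1]],[[0,0,0],[0,0,-0.1]]]'
python3 - <<'E'
from h import *
s=env.sense(); Rm=R.from_euler('xyz',s['tcp_rot'],degrees=True)
print(s['position'],s['tcp_rot'],(Rm.inv().apply(np.array([637.5,-46.8,140])-s['position'])/400).round(4))
E
```

```text
time_s: 11.2
position: [637.5, -46.9, 278.4]
tcp_rot: [179.9, 0.0, 81.2]
ft_force: [0.2, -0.7, 0.3]
gripper_width: 94.8
grip_force: 0.0
time_s: 11.5
position: [637.4, -46.4, 277.9]
tcp_rot: [179.9, 0.0, 89.8]
ft_force: [0.5, 0.6, -0.2]
gripper_width: 95.2
grip_force: 0.0
[637.37235772 -46.35658916 277.86777181] [1.79928849e+02 1.39771613e-02 8.98095547e+01] [-1.000e-03 -1.000e-04  3.447e-01]
```

```bash
python3 -m pendant '[[[0,0,0.06],[0,0,0]],[[0,0,0.14],[0,0,0]],[[0,0,0.22],[0,0,0]],[[0,0,0.29],[0,0,0]],[[0,0,0.33],[0,0,0]],[[0,0,0.345],[0,0,0]],[[0,0,0.345],[0,0,0]],[[0,0,0.345],[0,0,0]]]'
python3 -m pendant '[[[0,0,0],[0,0,0]],[[0,0,0],[0,0,0]],[[0,0,0],[0,0,0]],[[0,0,0],[0,0,0]],[[0,0,0],[0,0,0]],[[0,0,0],[0,0,0]],[[0,0,0],[0,0,0]],[[0,0,0],[0,0,0]],[[0,0,0],[0,0,0]],[[0,0,0],[0,0,0]]]' -1 20
python3 -m pendant '[[[0,0,0],[0,0,0]],[[0,0,0],[0,0,0]],[[0,0,0],[0,0,0]],[[0,0,0],[0,0,0]],[[0,0,0],[0,0,0]]]'
```

```text
time_s: 12.3
position: [638.4, -45.7, 141.0]
tcp_rot: [179.8, 0.0, 90.0]
ft_force: [0.0, 0.1, -0.5]
gripper_width: 95.2
grip_force: 0.0
time_s: 13.3
position: [638.3, -45.5, 139.6]
tcp_rot: [179.8, 0.0, 90.0]
ft_force: [3.4, -0.3, 1.6]
gripper_width: 20.6
grip_force: 1.6
time_s: 13.8
position: [638.0, -45.5, 139.6]
tcp_rot: [179.9, 0.0, 90.0]
ft_force: [4.6, 0.2, 1.3]
gripper_width: 19.7
grip_force: 19.6
```

```bash
python3 -m pendant '[[[0,0.004,-0.01],[0,0,0]],[[0,0.004,-0.03],[0,0,0]],[[0,0.004,-0.05],[0,0,0]],[[0,0.004,-0.07],[0,0,0]],[[0,0.004,-0.09],[0,0,0]],[[0,0.004,-0.12],[0,0,0]],[[0,0.004,-0.15],[0,0,0]]]'
python3 -m pendant '[[[0,0,-0.05],[0,0,0]],[[0,0,-0.11],[0,0,0]],[[0,0,-0.17],[0,0,0]],[[0,0,-0.23],[0,0,0]],[[0,0,-0.29],[0,0,0]],[[0,0,-0.34],[0,0,0]],[[0,0,-0.36],[0,0,0]],[[0,0,-0.36],[0,0,0]]]'
python3 - <<'E'
from h import *
s,cs=snap('side','s4'); print(env.sense())
cv2.imwrite('pics/s4c.png',cv2.resize(s[20:270,170:430],(624,600),interpolation=2))
E
```

```text
time_s: 14.5
position: [638.7, -45.4, 200.2]
tcp_rot: [-180.0, 0.0, 90.0]
ft_force: [2.9, 0.3, -2.7]
gripper_width: 19.6
grip_force: 19.6
time_s: 15.3
position: [638.9, -45.5, 345.4]
tcp_rot: [179.9, 0.0, 90.0]
ft_force: [0.6, 0.4, -1.7]
gripper_width: 19.6
grip_force: 19.9
{'time_s': 15.35, 'qpos': array([-8.86904854e+00,  2.96928490e+00,  8.40192935e+01, -9.74481671e-03,
        9.30251685e+01, -8.89117085e+00]), 'joint_vel': array([ 2.59144650e-02,  9.20415314e-01,  2.00631788e+00,  9.58641716e-02,
       -4.79339041e-01, -1.83136242e-04]), 'joint_efforts': array([ 1.38964324e-02, -4.18240428e+01, -3.93180442e+01,  7.73910619e-02,
        5.64822368e-02,  7.77507330e-05]), 'position': array([638.467343  , -45.43459378, 343.49441894]), 'tcp_rot': array([-1.79984914e+02,  7.48974457e-03,  9.00216102e+01]), 'ft_force': array([ 0.07090765,  0.39089773, -1.22501856]), 'wrist_torque': array([-0.0200415 , -0.08988524,  0.0195359 ]), 'grip_force': 19.934769438914373, 'gripper_width': 19.980378552459083}
```

View pics/s4c.png

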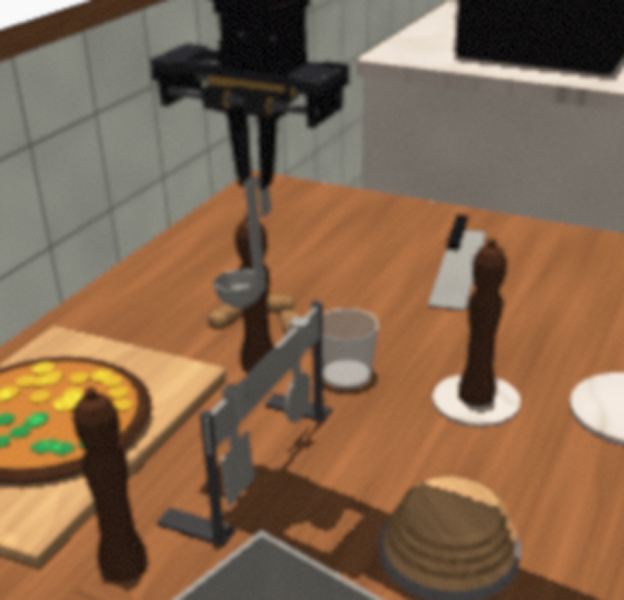

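Run:
```python
from h import *
i,cs=load('s4'); p=np.array([638.5,-45.5,343.5]); o=p+[0,0,30]
C=lambda q:((q-[170,20])*2.4).round()
for n,P in(('tcp',p),('near tip',p+[-10,0,0]),('far tip',p+[10,0,0]),('lip tip',o+[-8,0,-32]),('bowl rim c',o+[36.5,0,-113]),('handle foot',o+[8,0,-123])): print(n,C(proj(cs,P)[0]))
```

```text
tcp [257. 211.]
near tip [266. 213.]
far tip [248. 210.]
lip tip [264. 215.]
bowl rim c [232. 277.]
handle foot [255. 290.]
```

The crop shows the ladle held upright, lip tip at (267,213) and bowl at (240,285). That matches the projection, so it has not slipped. The skimmer and turner still hang, and the mill stands on the trivet. Next I'll move towards the tub and measure its rim.

```bash
python3 -m pendant '[[[0.02,-0.025,0],[0,0,0.02]],[[0.07,-0.08,0],[0,0,0.04]],[[0.13,-0.15,0],[0,0,0.06]],[[0.19,-0.22,0],[0,0,0.08]],[[0.26,-0.29,0],[0,0,0.1]],[[0.33,-0.36,0],[0,0,0.13]],[[0.39,-0.43,0],[0,0,0.15]],[[0.44,-0.49,0],[0,0,0.164]],[[0.48,-0.53,0],[0,0,0.164]],[[0.49,-0.545,0],[0,0,0.164]]]'
python3 -m pendant '[[[0,0,0],[0,0,0]],[[0,0,0],[0,0,0]],[[0,0,0],[0,0,0]]]'
python3 - <<'E'
from h import *
i,c=snap('wrist','w5'); print(env.sense()['position'],env.sense()['tcp_rot'])
print(proj(c,[[548.6,361.2,160],[508.3,208.7,160],[356.6,246.3,160],[397,399.5,160]]).round())
E
```

```text
time_s: 16.35
position: [418.8, 151.4, 341.7]
tcp_rot: [-179.9, 0.1, 75.4]
ft_force: [-0.3, -0.7, -1.3]
gripper_width: 19.5
grip_force: 20.0
time_s: 16.65
position: [421.3, 149.8, 342.5]
tcp_rot: [-180.0, 0.0, 75.2]
ft_force: [0.3, 0.3, -0.6]
gripper_width: 19.6
grip_force: 20.0
[421.25438285 149.84001153 342.58595615] [-1.79951078e+02  3.68514352e-02  7.51887348e+01]
[[387. -46.]
 [381. 107.]
 [245. 109.]
 [239. -44.]]
```

View pics/w5.png

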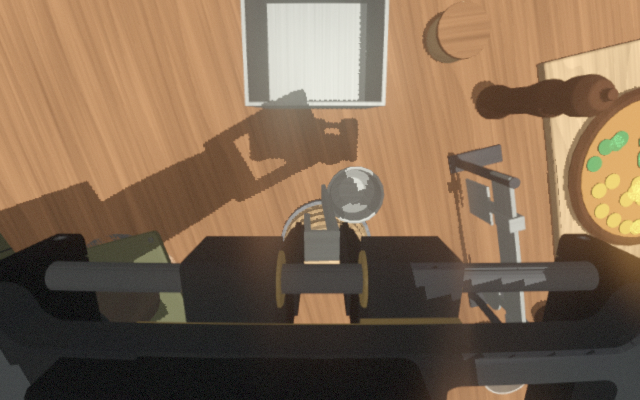

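The wrist view shows the tub's rim corners near (247,104) and (385,104), with its left wall running up the picture at column 245 or so. The ladle's crook is at (322,245) and its bowl at (355,193). I'll measure the left wall's rim to sub-pixel precision.

Run:
```python
from h import *
i,c=load('w5'); g=cv2.cvtColor(i,cv2.COLOR_BGR2HSV); sat=g[...,1].astype(int); v=g[...,2].astype(int)
for r in(5,40,80): print(r,[(int(v[r,k]),int(sat[r,k])) for k in range(238,254)])
L=[];Rr=[]
for r in range(3,95):
    w=range(238,254); x=[k for k in w if v[r,k]>150 and sat[r,k]<45]
    if x: L.append(plane(c,(np.mean(x),r),160)[:2])
    x=[k for k in range(378,394) if v[r,k]>150 and sat[r,k]<45]
    if x: Rr.append(plane(c,(np.mean(x),r),160)[:2])
B=[]
for k in range(255,380):
    x=[r for r in range(98,112) if v[r,k]>150 and sat[r,k]<45]
    if x: B.append(plane(c,(k,np.mean(x)),160)[:2])
for n,P in(('L',L),('R',Rr),('B',B)):
    P=np.array(P); vx,vy,x0,y0=cv2.fitLine(P.astype(np.float32),cv2.DIST_HUBER,0,.01,.01).ravel(); nrm=np.array([-vy,vx]); print(n,len(P),np.degrees(np.arctan2(vy,vx)),x0,y0,'dist c',nrm@(np.array([x0,y0])-[452.6,303.9]),'res',np.std((P-[x0,y0])@nrm), P[0].round(1),P[-1].round(1))
```

```text
5 [(184, 115), (185, 109), (192, 65), (211, 15), (212, 12), (206, 11), (179, 16), (126, 26), (117, 35), (120, 30), (119, 32), (114, 27), (117, 28), (117, 33), (117, 26), (117, 31)]
40 [(193, 111), (193, 111), (189, 112), (187, 89), (208, 23), (216, 12), (215, 11), (198, 13), (149, 22), (120, 32), (118, 32), (121, 30), (121, 30), (123, 29), (122, 29), (120, 32)]
80 [(185, 110), (193, 111), (191, 115), (192, 110), (195, 105), (200, 82), (210, 35), (217, 14), (216, 12), (199, 14), (136, 26), (123, 31), (123, 31), (124, 29), (122, 31), (122, 33)]
L 92 75.33006 375.13852 308.45816 dist c 76.0906530718432 res 0.24863757667974204 [387.3 353.8] [363.  261.6]
R 92 75.2497 525.6152 268.66412 dist c -79.58022812411434 res 0.22327631454134983 [537.7 314. ] [513.2 222. ]
B 99 -16.105387 440.61264 232.50545 dist c -71.91789032577907 res 1.3432046402479187 [369.3 249.1] [506.6 213.4]
```

Run:
```python
from h import *
i,c=load('w5'); s=env.sense(); p=s['position']; Rm=R.from_euler('xyz',s['tcp_rot'],degrees=True)
print('crown corners pred',proj(c,[p+Rm.apply([a,b,-34]) for a in(-9,9) for b in(-10,10)]).round(1))
print('bowl pred',proj(c,p+Rm.apply([0,36.5,-30+113])).round(1))
g=cv2.cvtColor(i,cv2.COLOR_BGR2HSV); 
for r in(228,235,242,250,258): print(r,''.join('#' if (g[r,k,1]<45 and g[r,k,2]>120) else '.' for k in range(290,356)), )
b=cv2.cvtColor(i,cv2.COLOR_BGR2HSV)
m=((b[...,1]<40)&(b[...,2]>90)).astype(np.uint8)[160:228,326:390]; print('bowl box',cv2.boundingRect(max(cv2.findContours(m,0,1)[0],key=cv2.contourArea)))
# target: rim line L shifted 1mm inward compromise, at middle of wall
d=np.array([np.cos(np.radians(75.3)),np.sin(np.radians(75.3))]); q0=np.array([375.14,308.46]); mid=np.array([376.8,322.9]); q=q0+d*(d@(mid-q0)); n=np.array([d[1],-d[0]])
print('wall mid wrist',q,'top off',n@(mid-q))
t=np.r_[q+n*(n@(mid-q))/2,p[2]]; print(t,(Rm.inv().apply(t-p)/400).round(4))
```

```text
crown corners pred [[302.  259.4]
 [337.9 259.4]
 [301.5 228.9]
 [338.3 229. ]]
bowl pred [[361.1 194.4]]
228 ..................................................................
235 ................##..###..##.##..#...####.#.#......................
242 ..................................................................
250 .................#...............#............#...................
258 ..................................................................
bowl box (0, 7, 57, 61)
wall mid wrist [378.79121764 322.37761383] top off -2.0586002501966325
[377.79560882 322.63880692 342.58595615] [ 3.899e-01 -2.155e-01 -1.000e-04]
```

Run:
```python
from h import *
i,c=load('w5'); s=env.sense(); p=s['position']; Rm=R.from_euler('xyz',s['tcp_rot'],degrees=True)
g=cv2.cvtColor(i,cv2.COLOR_BGR2HSV)
m=(g[...,1]<60)&(g[...,2]>60)
for r in range(160,230,4): print(r,''.join('#' if m[r,k] else '.' for k in range(310,396)))
for th in(0,2,3,4,5):
    P=[]
    for a in np.radians(np.arange(0,360,10)):
        q=np.array([26*np.sin(a),36.5+26*np.cos(a),-11+94.]);  # relative to grasp pivot (tool z=-19)
        t=np.radians(th); y=q[1]*np.cos(t)-q[2]*np.sin(t); z=q[2]*np.cos(t)+q[1]*np.sin(t); P.append(p+Rm.apply([q[0],y,z-19-0]))
    b=proj(c,P); print(th,b.min(0).round(1),b.max(0).round(1))
```

```text
160 ......................................................................................
164 ......................................................................................
168 ...................................#####################..............................
172 ............................###################################.......................
176 ........................###########################################...................
180 .....................#################################################................
184 ...................#####################################################..............
188 ............####.########################################################.............
192 ............#############################################################.............
196 ............##############################################################............
200 .....####################################################################.............
204 ########################################################################..............
208 .............#########################################################................
212 ..............#####################################################...................
216 ...............################################################.......................
220 ...............###########....###########################.............................
224 ................############.........................####.............................
228 #................############..........................####...........................
0 [333.  169.2] [394.4 228.8]
2 [329.5 168.9] [390.4 228.3]
3 [327.8 168.8] [388.4 228.1]
4 [326.1 168.7] [386.4 227.8]
5 [324.3 168.6] [384.4 227.6]
```

The bowl spans columns 327–383 where an upright ladle would be centred at 361, so it leans about 3° in the grip towards the lip side. I'll take that out with a tool tilt while moving over the wall.

```bash
python3 -m pendant '[[[0.02,-0.01,0],[0,0,0]],[[0.07,-0.04,0],[-0.01,0,0]],[[0.14,-0.08,0],[-0.02,0,0]],[[0.21,-0.12,0],[-0.033,0,0]],[[0.28,-0.155,0],[-0.033,0,0]],[[0.34,-0.185,0],[-0.033,0,0]],[[0.38,-0.208,0],[-0.033,0,0]],[[0.39,-0.213,0],[-0.033,0,0]],[[0.39,-0.213,0],[-0.033,0,0]],[[0.39,-0.213,0],[-0.033,0,0]]]'
python3 - <<'E'
from h import *
i,c=snap('wrist','w6'); s=env.sense(); p=s['position']; Rm=R.from_euler('xyz',s['tcp_rot'],degrees=True)
print(p,s['tcp_rot']); n=np.array([np.cos(np.radians(-14.7)),np.sin(np.radians(-14.7))])
print('tcp off wall line along n (wrist, top)',n@(p[:2]-[375.14,308.46]),n@(p[:2]-[376.8,322.9]))
for z in(172,131): print(z,(Rm.inv().apply([0,0,z-p[2]])/400).round(4))
g=cv2.cvtColor(i,cv2.COLOR_BGR2HSV); m=(g[...,1]<60)&(g[...,2]>60)
for r in range(164,232,6): print(r,''.join('#' if m[r,k] else '.' for k in range(300,420)))
print('rim pred by wrist line at z160',[proj(c,np.r_[np.array([375.14,308.46])+d*np.array([.2538,.9673]),160])[0].round(1) for d in(0,15,40,80)])
# remeasure rim line in this picture
v=g[...,2].astype(int);sa=g[...,1]
for r in(20,60,100,140): print(r,[k for k in range(200,420) if v[r,k]>190 and sa[r,k]<40][:30])
E
```

```text
time_s: 17.7
position: [378.3, 322.5, 343.0]
tcp_rot: [177.0, 0.0, 75.2]
ft_force: [0.3, -0.5, -1.3]
gripper_width: 19.6
grip_force: 20.0
[378.37666627 322.32962859 343.1166618 ] [1.77018321e+02 1.08862246e-02 7.51987843e+01]
tcp off wall line along n (wrist, top) -0.388805532894767 1.6697947173018457
172 [ 1.000e-04 -2.230e-02  4.272e-01]
131 [ 1.000e-04 -2.760e-02  5.296e-01]
164 ..........##############################################################################################################
170 ..........##############################################################################################################
176 ..........##############################################################################################################
182 ..........##############################################################################################################
188 ..........##############################################################################################################
194 ..........################################################################################
[... 526 characters left out ...]
####
224 ....######..###############################....#########################################################################
230 ....####################################.............###################################################################
rim pred by wrist line at z160 [array([313.4, 186.4]), array([313.3, 174.2]), array([313.2, 153.4]), array([313. , 118.7])]
20 [343, 344, 345, 346, 347, 348, 349, 350, 351, 352, 353, 354, 355, 356, 357, 358, 359, 360, 361, 362, 363, 364, 365, 366, 367, 368, 369, 370, 371, 372]
60 []
100 []
140 [343, 344, 345, 346, 347, 348, 349, 350, 351, 352, 353, 354, 355, 356, 357, 358, 359, 360, 361, 362, 363, 364, 365, 366, 367, 368, 369, 370, 371, 372]
```

I've now viewed 11 pictures, one over the limit of 10, so from here I'll check with numbers only.

Run:
```python
from h import *
i,c=load('w6'); s=env.sense(); p=s['position']; Rm=R.from_euler('xyz',s['tcp_rot'],degrees=True)
g=cv2.cvtColor(i,cv2.COLOR_BGR2HSV)
for r in(30,80,130,160): print(r,[(k,int(g[r,k,2]),int(g[r,k,1])) for k in range(300,324,2)])
L=[]
for r in range(20,170,3):
    w=[k for k in range(300,326) if g[r,k,2]>(150) and g[r,k,1]<45]
    if 2<=len(w)<=7: L.append((r,np.mean(w),*plane(c,(np.mean(w),r),160)[:2]))
L=np.array(L); print(len(L)); n=np.array([.9673,-.2538])
if len(L): print(L[::6].round(1)); print('rim minus tcp along n', np.median((L[:,2:]-p[:2])@n))
# bowl extents: use gradient in V channel along rows 180..200
for r in(185,195): print(r,g[r,318:400,2].tolist())
print('pred bowl c (upright)',proj(c,np.r_[p[:2]+n*(36.5-1),p[2]+30-113])[0].round(1))
```

```text
30 [(300, 194, 110), (302, 193, 114), (304, 194, 108), (306, 196, 108), (308, 199, 108), (310, 203, 107), (312, 198, 107), (314, 195, 107), (316, 193, 104), (318, 201, 107), (320, 192, 108), (322, 195, 105)]
80 [(300, 185, 113), (302, 189, 112), (304, 183, 110), (306, 179, 111), (308, 187, 108), (310, 192, 109), (312, 189, 109), (314, 190, 109), (316, 185, 112), (318, 193, 110), (320, 196, 111), (322, 194, 109)]
130 [(300, 125, 94), (302, 123, 97), (304, 124, 93), (306, 123, 89), (308, 120, 87), (310, 114, 34), (312, 137, 20), (314, 151, 19), (316, 227, 10), (318, 231, 10), (320, 229, 11), (322, 223, 10)]
160 [(300, 120, 94), (302, 119, 90), (304, 122, 94), (306, 125, 94), (308, 123, 91), (310, 115, 35), (312, 130, 22), (314, 132, 19), (316, 129, 22), (318, 131, 19), (320, 132, 21), (322, 132, 21)]
5
[[101.  319.3 407.6 403.1]]
rim minus tcp along n 4.276050837027251
185 [222, 221, 221, 166, 131, 122, 130, 180, 221, 201, 144, 130, 128, 120, 122, 143, 182, 184, 182, 180, 185, 202, 221, 223, 224, 223, 224, 223, 224, 225, 225, 224, 224, 223, 213, 146, 128, 129, 130, 129, 131, 130, 129, 127, 131, 130, 122, 123, 118, 123, 123, 125, 123, 127, 123, 124, 117, 111, 114, 112, 116, 115, 125, 130, 160, 210, 218, 216, 215, 215, 218, 220, 218, 217, 217, 215, 204, 142, 127, 125, 126, 126]
195 [127, 124, 130, 120, 113, 110, 113, 112, 112, 116, 116, 112, 113, 118, 121, 122, 122, 119, 120, 124, 120, 124, 126, 127, 126, 128, 126, 128, 127, 128, 128, 126, 127, 129, 126, 128, 126, 126, 126, 127, 127, 125, 127, 125, 126, 125, 121, 120, 120, 122, 121, 124, 122, 120, 121, 116, 114, 112, 113, 114, 115, 114, 114, 118, 124, 124, 123, 123, 124, 123, 128, 128, 125, 124, 128, 123, 125, 123, 125, 123, 125, 121]
pred bowl c (upright) [355.  194.1]
```

Run:
```python
from h import *
n=np.array([.9673,-.2538])
def edge(name):
    i,c=load(name); sa=cv2.GaussianBlur(cv2.cvtColor(i,cv2.COLOR_BGR2HSV)[...,1],(3,3),0).astype(float); lo,hi,r0,r1=(230,256,5,95) if name=='w5' else (298,316,108,175)
    E=[]
    for r in range(r0,r1):
        a=sa[r,lo:hi]; k=np.where((a[:-1]>62)&(a[1:]<=62))[0]
        if len(k): k=k[0]; E.append(plane(c,(lo+k+(a[k]-62)/(a[k]-a[k+1]),r),160)[:2])
    return np.array(E)
for nm in('w5','w6'):
    E=edge(nm); print(nm,len(E),'outer edge off rel top-line(centre)',np.median((E-[376.8,322.9])@n).round(2),np.std((E-[376.8,322.9])@n).round(2))
# same edges from top and side picture (fresh)
t,ct=snap('top','t7')
print(env.sense()['position'],env.sense()['tcp_rot'])
i,c=load('top0'); sa=cv2.GaussianBlur(cv2.cvtColor(i,cv2.COLOR_BGR2HSV)[...,1],(3,3),0).astype(float)
E=[]
# left..bottom edge of tub in top0: corners (163,245)-(222,262); scan columns
for u in range(172,216):
    a=sa[225:275,u]; k=np.where((a[:-1]<=62)&(a[1:]>62))[0]
    if len(k): k=k[-1]; E.append(plane(ct,(u,225+k+(62-a[k])/(a[k+1]-a[k])),160)[:2])
E=np.array(E); print('top0',len(E),np.median((E-[376.8,322.9])@n),np.std((E-[376.8,322.9])@n))
```

```text
w5 90 outer edge off rel top-line(centre) -0.58 0.07
w6 67 outer edge off rel top-line(centre) -2.37 0.13
[378.41574554 322.26546031 343.16865053] [ 1.77016509e+02 -5.84149341e-04  7.51789451e+01]
top0 44 -1.0010869083266718 0.2935241502522095
```

The rim centre comes out at +1.4, -0.4 and +1.0 mm from the reference line in three measurements, about +0.7 on average. The crook is at about +0.7, so it is centred. I'll lower in stages and watch the force.

```bash
python3 -m pendant '[[[0,-0.0026,0.05],[0,0,0]],[[0,-0.0052,0.1],[0,0,0]],[[0,-0.0078,0.15],[0,0,0]],[[0,-0.0094,0.18],[0,0,0]],[[0,-0.011,0.21],[0,0,0]],[[0,-0.0125,0.24],[0,0,0]],[[0,-0.0135,0.26],[0,0,0]],[[0,-0.0135,0.26],[0,0,0]],[[0,-0.0135,0.26],[0,0,0]]]'
```

```text
time_s: 18.7
position: [378.2, 323.2, 239.3]
tcp_rot: [177.0, -0.0, 75.3]
ft_force: [-0.4, 0.1, -1.1]
gripper_width: 19.5
grip_force: 20.0
```

```bash
python3 -m pendant '[[[0,-0.002,0.04],[0,0,0]],[[0,-0.004,0.08],[0,0,0]],[[0,-0.006,0.12],[0,0,0]],[[0,-0.008,0.15],[0,0,0]],[[0,-0.009,0.17],[0,0,0]],[[0,-0.0095,0.18],[0,0,0]],[[0,-0.0095,0.18],[0,0,0]],[[0,-0.0095,0.18],[0,0,0]]]'
python3 - <<'E'
from h import *
i,c=snap('wrist','w8'); s=env.sense(); p=s['position']; print(p,s['tcp_rot'],s['ft_force'],s['wrist_torque'])
n=np.array([.9673,-.2538]); print('tcp vs line',n@(p[:2]-[376.8,322.9]))
g=cv2.cvtColor(i,cv2.COLOR_BGR2HSV); sa=cv2.GaussianBlur(g[...,1],(3,3),0).astype(float)
print('pred rim centre/crown',[proj(c,np.r_[[376.8+.2538*d,322.9+.9673*d],160])[0].round(1) for d in(10,20,40,60)], proj(c,np.r_[p[:2]-n,p[2]+34])[0].round(1))
for r in(60,100,140,170,190): print(r,[(k,int(g[r,k,2]),int(g[r,k,1])) for k in range(296,336,2)])
E
```

```text
time_s: 19.5
position: [378.3, 323.3, 167.5]
tcp_rot: [177.0, -0.1, 75.3]
ft_force: [0.6, 0.7, -1.3]
gripper_width: 19.5
grip_force: 20.0
[378.45532951 323.36836746 167.68532246] [ 1.76973853e+02 -6.64547422e-02  7.52613380e+01] [ 0.31563539  0.07707603 -1.69676081] [-0.00998038 -0.00049699  0.01759934]
tcp vs line 1.482328572687558
pred rim centre/crown [array([317.5, 207.7]), array([317.5, 193.1]), array([317.4, 162.9]), array([317.3, 131.3])] [321.5 244.4]
60 [(296, 190, 118), (298, 189, 116), (300, 193, 114), (302, 189, 116), (304, 184, 118), (306, 180, 118), (308, 184, 114), (310, 193, 114), (312, 194, 114), (314, 192, 112), (316, 189, 116), (318, 190, 114), (320, 189, 115), (322, 185, 113), (324, 188, 113), (326, 201, 112), (328, 194, 114), (330, 196, 114), (332, 198, 113), (334, 192, 113)]
100 [(296, 190, 109), (298, 186, 108), (300, 189, 109), (302, 185, 110), (304, 124, 101), (306, 122, 105), (308, 124, 101), (310, 125, 98), (312, 120, 87), (314, 117, 39), (316, 120, 36), (318, 222, 10), (320, 229, 10), (322, 229, 10), (324, 186, 15), (326, 122, 33), (328, 125, 31), (330, 12
[... 322 characters left out ...]
, 133, 19), (332, 133, 19), (334, 134, 19)]
170 [(296, 119, 96), (298, 113, 93), (300, 112, 100), (302, 118, 102), (304, 121, 97), (306, 121, 97), (308, 118, 97), (310, 118, 99), (312, 116, 62), (314, 112, 18), (316, 108, 21), (318, 122, 19), (320, 128, 18), (322, 128, 18), (324, 129, 20), (326, 127, 20), (328, 130, 18), (330, 129, 14), (332, 126, 18), (334, 133, 19)]
190 [(296, 118, 104), (298, 116, 99), (300, 114, 103), (302, 113, 108), (304, 108, 99), (306, 114, 103), (308, 117, 105), (310, 118, 99), (312, 112, 64), (314, 108, 24), (316, 109, 23), (318, 120, 17), (320, 126, 18), (322, 127, 14), (324, 117, 20), (326, 112, 20), (328, 125, 18), (330, 109, 19), (332, 118, 22), (334, 123, 21)]
```

Run:
```python
from h import *
i,c=load('w8'); g=cv2.cvtColor(i,cv2.COLOR_BGR2HSV)
for r in(226,234,244,252): print(r,g[r,292:352,2].tolist())
s=env.sense();p=s['position'];Rm=R.from_euler('xyz',s['tcp_rot'],degrees=True)
for z in(-34,-19,0): print(z,proj(c,[p+Rm.apply([0,b,z]) for b in(-10,0,10)]).round(1).tolist())
```

```text
226 [179, 178, 170, 104, 66, 61, 61, 62, 60, 61, 58, 64, 92, 107, 108, 107, 105, 106, 104, 107, 105, 105, 103, 100, 104, 107, 118, 120, 122, 125, 124, 135, 195, 208, 149, 109, 104, 104, 104, 104, 107, 108, 110, 107, 109, 119, 169, 177, 92, 61, 59, 60, 57, 59, 55, 61, 121, 210, 214, 213]
234 [68, 63, 62, 62, 65, 60, 62, 57, 63, 62, 59, 72, 113, 121, 124, 123, 121, 123, 122, 122, 121, 121, 123, 121, 120, 119, 123, 120, 121, 122, 123, 120, 124, 119, 122, 124, 124, 119, 122, 120, 124, 123, 123, 126, 123, 123, 120, 114, 65, 52, 58, 54, 54, 54, 56, 53, 55, 58, 58, 55]
244 [62, 61, 60, 62, 58, 57, 60, 63, 58, 59, 57, 61, 95, 115, 119, 118, 116, 117, 117, 118, 119, 119, 119, 117, 121, 117, 120, 118, 121, 119, 119, 119, 119, 119, 117, 120, 119, 119, 122, 119, 121, 119, 120, 120, 120, 121, 116, 98, 56, 48, 55, 57, 51, 58, 55, 52, 52, 51, 54, 49]
252 [59, 54, 59, 55, 58, 55, 57, 56, 56, 51, 51, 58, 93, 117, 118, 120, 120, 120, 121, 121, 121, 115, 119, 119, 120, 122, 120, 121, 120, 119, 118, 120, 122, 122, 120, 120, 117, 120, 121, 121, 119, 122, 120, 119, 119, 123, 119, 94, 59, 50, 54, 52, 48, 53, 43, 45, 47, 48, 48, 49]
-34 [[301.9, 244.4], [320.1, 244.5], [338.3, 244.5]]
-19 [[303.4, 234.7], [320.2, 234.7], [337.0, 234.8]]
0 [[305.0, 224.3], [320.3, 224.3], [335.7, 224.4]]
```

Run:
```python
from h import *
i,c=load('w8'); s=env.sense();p=s['position'];Rm=R.from_euler('xyz',s['tcp_rot'],degrees=True)
w=p+Rm.apply([0,.95,-34]); n=np.array([.9673,-.2538]); d=np.array([.2538,.9673])
for col,r in((320.8,100),(320.8,140)):
    q=plane(c,(col,r),160); print('rim - crown along n:',n@(q[:2]-w[:2]))
print('crown rel line',n@(w[:2]-[376.8,322.9]))
# bowl: expected if upright
print('bowl rim pred',[proj(c,np.r_[w[:2]+n*b+d*a,w[2]-117])[0].round(1).tolist() for a,b in((0,36.5-26),(0,36.5+26),(26,36.5),(-26,36.5))])
g=cv2.cvtColor(i,cv2.COLOR_BGR2HSV)
for r in(185,195,205): print(r,g[r,316:400:1,2].tolist())
```

```text
rim - crown along n: 1.5443415541443137
rim - crown along n: 1.5440395183620899
crown rel line 0.636025983072479
bowl rim pred [[326.5, 194.4], [383.4, 193.7], [355.9, 165.5], [354.4, 221.3]]
185 [104, 109, 124, 126, 128, 124, 128, 127, 117, 119, 124, 121, 126, 130, 123, 116, 119, 132, 178, 184, 183, 184, 188, 205, 224, 226, 227, 227, 226, 227, 227, 227, 227, 227, 227, 222, 151, 130, 130, 132, 132, 132, 130, 128, 130, 132, 131, 131, 127, 124, 123, 126, 126, 128, 130, 128, 129, 124, 121, 117, 120, 119, 119, 121, 133, 137, 166, 217, 222, 222, 223, 219, 219, 222, 221, 220, 218, 220, 220, 219, 219, 218, 219, 220]
195 [109, 109, 119, 129, 123, 125, 125, 123, 116, 112, 111, 112, 113, 110, 110, 117, 117, 117, 120, 120, 118, 121, 121, 123, 125, 127, 128, 127, 128, 128, 126, 130, 128, 129, 128, 127, 127, 130, 127, 131, 130, 129, 129, 129, 129, 129, 131, 126, 124, 125, 122, 125, 124, 125, 125, 127, 125, 125, 121, 120, 120, 123, 120, 119, 120, 121, 133, 154, 203, 220, 221, 219, 218, 221, 218, 215, 217, 218, 218, 218, 217, 216, 217, 221]
205 [107, 108, 120, 125, 125, 126, 123, 124, 110, 109, 108, 110, 109, 110, 110, 112, 113, 110, 112, 110, 114, 118, 121, 134, 168, 136, 121, 131, 138, 172, 176, 180, 176, 141, 140, 173, 177, 179, 179, 171, 136, 131, 121, 121, 122, 122, 123, 123, 123, 127, 126, 121, 120, 117, 116, 117, 119, 118, 119, 117, 120, 119, 125, 132, 138, 172, 214, 217, 219, 219, 217, 216, 218, 217, 216, 217, 217, 218, 217, 217, 216, 217, 217, 219]
```

```bash
python3 -m pendant '[[[0,0.003,0],[0,0,0]],[[0,0.002,0.015],[0,0,0]],[[0,0.0015,0.03],[0,0,0]],[[0,0.0005,0.045],[0,0,0]],[[0,-0.0005,0.06],[0,0,0]],[[0,-0.001,0.075],[0,0,0]],[[0,-0.0015,0.084],[0,0,0]],[[0,-0.0015,0.084],[0,0,0]],[[0,-0.0015,0.084],[0,0,0]]]'
```

```text
time_s: 20.45
position: [379.1, 322.8, 133.3]
tcp_rot: [177.0, -0.0, 75.3]
ft_force: [-0.0, 0.2, -0.3]
gripper_width: 19.7
grip_force: 20.0
```

```bash
python3 -m pendant '[[[0,0,0.003],[0,0,0]],[[0,0,0.005],[0,0,0]],[[0,0,0.008],[0,0,0]],[[0,0,0.008],[0,0,0]],[[0,0,0.008],[0,0,0]]]'
```

```text
time_s: 20.95
position: [379.4, 322.8, 130.3]
tcp_rot: [177.0, -0.0, 75.3]
ft_force: [-0.2, 0.2, -0.3]
gripper_width: 19.6
grip_force: 20.0
```

```bash
python3 -m pendant '[[[0,0,0.002],[0,0,0]],[[0,0,0.004],[0,0,0]],[[0,0,0.004],[0,0,0]],[[0,0,0.004],[0,0,0]]]'; python3 -c "
from h import *
s=env.sense(); print(s['position'],s['ft_force'],s['wrist_torque'])"
```

```text
time_s: 21.35
position: [379.5, 322.9, 130.3]
tcp_rot: [177.0, -0.0, 75.3]
ft_force: [-4.1, -1.6, 8.1]
gripper_width: 19.6
grip_force: 20.1
[379.47707959 322.88557347 130.26660185] [-4.07762098 -1.55110869  8.06983982] [-0.47037532  0.66370866 -0.00516924]
```

```bash
python3 -m pendant '[[[0,0,-0.003],[0,0,0]],[[0,0,-0.003],[0,0,0]]]'; python3 -m pendant '[[[0,0,0],[0,0,0]],[[0,0,0],[0,0,0]],[[0,0,0],[0,0,0]],[[0,0,0],[0,0,0]],[[0,0,0],[0,0,0]],[[0,0,0],[0,0,0]],[[0,0,0],[0,0,0]],[[0,0,0],[0,0,0]]]' 0.3
python3 - <<'E'
from h import *
i,c=snap('wrist','w9'); s=env.sense();p=s['position'];print(p,s['ft_force'],s['gripper_width'])
g=cv2.cvtColor(i,cv2.COLOR_BGR2HSV)
for r in(226,240,252): print(r,g[r,280:365,2].tolist())
n=np.array([.9673,-.2538]);o=np.array([376.8,322.9])+n*1.3
print('crown pred',[proj(c,np.r_[o+n*b,164])[0].round(1).tolist() for b in(-10,0,10)])
E
```

```text
time_s: 21.55
position: [379.5, 322.9, 130.3]
tcp_rot: [177.0, -0.0, 75.3]
ft_force: [-2.8, -1.8, 3.8]
gripper_width: 19.6
grip_force: 20.0
time_s: 22.35
position: [379.3, 322.7, 129.6]
tcp_rot: [177.0, -0.0, 75.3]
ft_force: [-0.7, -0.3, -0.2]
gripper_width: 61.7
grip_force: 0.0
[379.26138139 322.70654485 129.62468776] [-0.59060789 -0.32372986  0.13973216] 61.734845230439625
226 [122, 121, 121, 117, 118, 116, 116, 116, 133, 170, 177, 180, 186, 188, 186, 187, 187, 188, 189, 190, 193, 191, 180, 125, 108, 108, 109, 109, 106, 110, 105, 110, 113, 105, 105, 109, 103, 105, 106, 119, 125, 125, 123, 125, 126, 124, 111, 107, 107, 105, 107, 105, 109, 111, 109, 113, 111, 122, 180, 216, 217, 218, 218, 215, 214, 214, 217, 219, 219, 218, 219, 220, 218, 217, 216, 215, 214, 214, 214, 215, 215, 216, 216, 217, 218]
240 [184, 180, 179, 183, 185, 188, 187, 186, 185, 183, 182, 181, 180, 177, 177, 178, 183, 187, 188, 187, 188, 188, 185, 126, 112, 119, 121, 120, 121, 117, 119, 119, 121, 121, 121, 120, 119, 118, 123, 119, 119, 121, 120, 118, 118, 119, 119, 120, 119, 119, 119, 119, 121, 120, 119, 121, 120, 119, 121, 123, 151, 196, 152, 152, 202, 204, 208, 211, 205, 168, 211, 214, 207, 206, 203, 198, 162, 198, 204, 206, 207, 200, 153, 141, 161]
252 [168, 172, 182, 185, 184, 181, 181, 184, 188, 189, 189, 187, 184, 183, 180, 181, 181, 179, 176, 178, 185, 188, 187, 184, 127, 118, 124, 123, 121, 124, 125, 121, 124, 124, 121, 123, 124, 124, 123, 123, 123, 124, 124, 122, 120, 120, 122, 123, 122, 124, 122, 125, 124, 122, 121, 121, 125, 123, 123, 119, 112, 107, 107, 109, 109, 106, 105, 113, 109, 111, 112, 112, 109, 109, 108, 108, 107, 108, 109, 107, 110, 109, 111, 109, 112]
crown pred [[302.9, 245.8], [321.1, 245.5], [339.2, 245.1]]
```

The crown spans columns 303–340, where a crook hanging on the rim should be (303–339). I'll withdraw straight up.

```bash
python3 -m pendant '[[[0,0.001,-0.02],[0,0,0]],[[0,0.0026,-0.05],[0,0,0]],[[0,0.005,-0.1],[0,0,0]],[[0,0.0105,-0.2],[0,0,0]],[[0,0.0157,-0.3],[0,0,0]],[[0,0.021,-0.4],[0,0,0]],[[0,0.024,-0.46],[0,0,0]],[[0,0.024,-0.46],[0,0,0]]]'
python3 -m pendant '[[[-0.05,0,0],[0,0,0]],[[-0.12,0,0],[0,0,0]],[[-0.2,0,0],[0,0,0]],[[-0.28,0,0],[0,0,0]],[[-0.34,0,0],[0,0,0]],[[-0.34,0,0],[0,0,0]],[[-0.34,0,0],[0,0,0]],[[-0.34,0,0],[0,0,0]]]'
python3 - <<'E'
from h import *
n=np.array([.9673,-.2538]);d=np.array([.2538,.9673]);o=np.array([376.8,322.9])+n*1.3-0*d
i,c=snap('wrist','wa'); i2,_=snap('wrist','wb'); snap('side','sa'); t,ct=snap('top','ta'); print(env.sense()['position'])
print('still: max diff',cv2.absdiff(i,i2).max(), 'mean', cv2.absdiff(i,i2).mean())
print('crown pred',[proj(c,np.r_[o+n*b,164])[0].round(1).tolist() for b in(-10,0,10)])
for L in(0,.1,.2): print(L,'bowl rim c pred',proj(c,np.r_[o+n*(36.5*np.cos(L)-113*np.sin(L)),160-113*np.cos(L)-36.5*np.sin(L)])[0].round(1))
g=cv2.cvtColor(i,cv2.COLOR_BGR2HSV); r0=int(proj(c,np.r_[o,164])[0][1])
for r in range(r0-24,r0+20,4): print(r,g[r,285:345:2,2].tolist())
# mill + bystanders before/after in top
t0,_=load('top0'); 
for nm,(x,y,w,h) in dict(bar=(285,140,110,40),salt=(210,143,32,32),deli=(402,145,42,40),basket=(290,224,60,60)).items(): print(nm,cv2.absdiff(t0[y:y+h,x:x+w],t[y:y+h,x:x+w]).mean().round(1))
E
```

```text
time_s: 23.2
position: [381.0, 323.9, 320.6]
tcp_rot: [176.6, -0.5, 75.3]
ft_force: [0.5, 0.6, -0.1]
gripper_width: 61.8
grip_force: 0.0
time_s: 24.0
position: [344.7, 191.7, 313.4]
tcp_rot: [177.1, 0.0, 75.3]
ft_force: [-0.4, -0.1, 0.7]
gripper_width: 61.9
grip_force: 0.0
[344.73221698 191.7650646  313.5732899 ]
still: max diff 58 mean 2.294225260416667
crown pred [[302.4, 48.7], [312.4, 48.8], [322.3, 48.9]]
0 bowl rim c pred [337.1  66.4]
0.1 bowl rim c pred [328.6  66.6]
0.2 bowl rim c pred [320.   66.8]
24 [185, 185, 184, 193, 195, 190, 191, 189, 183, 126, 121, 124, 120, 205, 222, 221, 220, 220, 217, 219, 217, 222, 219, 217, 217, 219, 221, 217, 221, 217]
28 [187, 186, 185, 187, 195, 193, 189, 189, 173, 124, 123, 124, 123, 193, 224, 221, 220, 220, 219, 217, 219, 223, 221, 217, 218, 220, 221, 219, 219, 220]
32 [187, 187, 187, 186, 193, 195, 190, 190, 169, 126, 122, 123, 121, 193, 224, 223, 222, 223, 220, 218, 220, 224, 221, 218, 220, 222, 224, 219, 222, 220]
36 [192, 184, 188, 184, 188, 196, 194, 189, 189, 132, 126, 125, 122, 195, 226, 222, 223, 221, 222, 222, 221, 225, 223, 220, 
[... 444 characters left out ...]
3, 221, 215, 207, 209, 209, 209, 212, 217, 218]
52 [191, 200, 192, 186, 187, 186, 188, 198, 193, 178, 227, 227, 227, 226, 226, 225, 225, 225, 222, 213, 169, 140, 140, 142, 140, 138, 140, 136, 140, 141]
56 [188, 197, 196, 189, 187, 188, 185, 191, 192, 176, 230, 229, 227, 228, 227, 227, 228, 227, 226, 156, 171, 185, 183, 185, 184, 183, 183, 182, 176, 140]
60 [188, 194, 200, 194, 186, 184, 132, 126, 129, 128, 129, 135, 131, 194, 212, 163, 128, 129, 139, 185, 185, 186, 187, 196, 197, 191, 186, 183, 182, 182]
64 [191, 192, 197, 199, 191, 186, 150, 128, 130, 133, 130, 131, 126, 188, 230, 173, 122, 135, 186, 186, 192, 223, 225, 226, 226, 227, 226, 217, 186, 185]
bar 7.5
salt 0.9
deli 0.9
basket 0.8
```

```bash
python3 -m pendant '[[[0,0,0],[0,0,0]],[[0,0,0],[0,0,0]],[[0,0,0],[0,0,0]],[[0,0,0],[0,0,0]],[[0,0,0],[0,0,0]],[[0,0,0],[0,0,0]],[[0,0,0],[0,0,0]],[[0,0,0],[0,0,0]],[[0,0,0],[0,0,0]],[[0,0,0],[0,0,0]]]' >/dev/null
python3 - <<'E'
from h import *
i,c=snap('wrist','wc'); i2,_=snap('wrist','wd'); s,cs=snap('side','sb'); t,ct=snap('top','tb'); a,_=load('wa')
R1=(slice(35,110),slice(290,370)); R2=(slice(0,110),slice(380,460))
f=lambda x,y,r:round(float(cv2.absdiff(cv2.GaussianBlur(x,(5,5),0)[r],cv2.GaussianBlur(y,(5,5),0)[r]).mean()),2)
print('ladle/ref: c-d',f(i,i2,R1),f(i,i2,R2),' a-c',f(a,i,R1),f(a,i,R2))
t0,_=load('top0')
for nm,(u,v) in dict(turner=(310,154),skimmer=(371,156)).items(): print(nm,cv2.absdiff(t0[v-8:v+8,u-10:u+10],t[v-8:v+8,u-10:u+10]).mean().round(1))
m=(cv2.cvtColor(t,cv2.COLOR_BGR2HSV)[...,2]<75).astype(np.uint8); ms=(cv2.cvtColor(s,cv2.COLOR_BGR2HSV)[...,2]<75).astype(np.uint8)
for nm,mm,k in(('top',m,ct),('side',ms,cs)):
    print(nm,'pred foot/finial',proj(k,[[451,-298,8],[451,-298,243]]).round().tolist()); x,y=proj(k,[451,-298,120])[0]
    n,l,st,_=cv2.connectedComponentsWithStats(mm); j=l[int(y),int(x)]; print('blob',j,st[j].tolist())
hsv=cv2.cvtColor(i,cv2.COLOR_BGR2HSV); 
for r in range(58,112,6): print(r,hsv[r,300:366:2,2].tolist())
print(env.sense()['ft_force'],env.sense()['time_s'])
E
```

```text
ladle/ref: c-d 0.28 0.42  a-c 1.9 1.45
turner 7.5
skimmer 1.7
top pred foot/finial [[422.0, 233.0], [446.0, 225.0]]
blob 61 [415, 218, 34, 24, 409]
side pred foot/finial [[368.0, 185.0], [375.0, 119.0]]
blob 2 [314, 0, 326, 193, 24182]
58 [141, 135, 182, 187, 186, 190, 192, 192, 193, 193, 195, 177, 183, 182, 184, 185, 183, 183, 182, 181, 182, 180, 159, 136, 145, 210, 222, 225, 224, 225, 220, 223, 222]
64 [126, 131, 131, 130, 131, 148, 228, 225, 128, 130, 182, 186, 188, 219, 226, 225, 225, 226, 226, 225, 192, 184, 186, 183, 139, 142, 210, 225, 227, 227, 222, 224, 224]
70 [164, 136, 131, 133, 130, 148, 230, 226, 161, 156, 184, 185, 212, 226, 224, 225, 225, 225, 224, 226, 220, 182, 184, 182, 144, 142, 214, 227, 228, 227, 224, 226, 224]
76 [187, 148, 132, 133, 129, 149, 231, 227, 145, 210, 169, 185, 182, 192, 219, 222, 223, 222, 221, 203, 182, 182, 183, 150, 149, 214, 225, 229, 228, 228, 225, 225, 225]
82 [188, 147, 126, 129, 131, 140, 229, 231, 225, 179, 145, 180, 208, 169, 180, 184, 181, 182, 181, 176, 170, 145, 192, 218, 225, 230, 229, 228, 228, 228, 227, 226, 225]
88 [187, 147, 128, 129, 131, 139, 229, 232, 229, 230, 230, 230, 230, 226, 198, 227, 196, 228, 231, 228, 228, 229, 230, 230, 226, 229, 229, 229, 229, 229, 228, 226, 227]
94 [194, 166, 129, 126, 128, 139, 231, 232, 229, 230, 232, 231, 231, 234, 231, 230, 229, 233, 233, 230, 229, 230, 231, 231, 228, 230, 230, 228, 230, 229, 228, 226, 228]
100 [195, 169, 126, 126, 126, 140, 229, 231, 230, 230, 232, 230, 233, 235, 230, 231, 229, 233, 233, 229, 228, 231, 232, 231, 226, 231, 228, 229, 229, 228, 230, 227, 229]
106 [192, 168, 131, 123, 123, 141, 230, 232, 229, 230, 233, 231, 232, 233, 231, 231, 230, 233, 232, 229, 228, 230, 231, 231, 228, 231, 230, 229, 230, 229, 229, 228, 229]
[-0.59624464  0.01025998 -1.04705495] 25.4
```

Run:
```python
from h import *
for n in('top0','tb'):
    i,_=load(n); g=cv2.cvtColor(i,cv2.COLOR_BGR2HSV)
    print(n); [print(r,g[r,298:334,2].tolist()) for r in(151,154,157,162,166)]
```

```text
top0
151 [85, 110, 152, 173, 174, 174, 170, 167, 172, 189, 192, 200, 209, 213, 200, 171, 167, 167, 166, 166, 166, 165, 164, 163, 164, 163, 162, 163, 163, 161, 161, 160, 159, 160, 160, 160]
154 [184, 186, 190, 190, 194, 194, 194, 178, 169, 196, 200, 201, 208, 207, 193, 181, 197, 195, 195, 197, 196, 197, 196, 198, 197, 197, 196, 191, 191, 191, 191, 191, 194, 195, 186, 156]
157 [70, 69, 69, 71, 69, 70, 69, 90, 146, 191, 194, 200, 204, 204, 174, 89, 69, 68, 69, 70, 70, 71, 73, 74, 74, 73, 74, 74, 75, 75, 75, 77, 79, 81, 80, 80]
162 [86, 108, 119, 80, 71, 72, 72, 71, 73, 71, 73, 71, 71, 71, 72, 71, 73, 73, 72, 72, 71, 73, 84, 121, 157, 160, 162, 164, 167, 158, 134, 107, 133, 142, 151, 168]
166 [93, 124, 149, 136, 124, 123, 122, 121, 117, 108, 108, 109, 109, 108, 109, 109, 110, 105, 97, 98, 97, 98, 106, 132, 159, 160, 160, 160, 156, 134, 84, 74, 72, 73, 75, 77]
tb
151 [85, 110, 149, 172, 175, 174, 173, 167, 168, 187, 189, 189, 198, 206, 196, 171, 169, 168, 168, 167, 166, 166, 165, 164, 165, 164, 163, 163, 162, 162, 160, 161, 160, 159, 160, 159]
154 [186, 186, 190, 191, 193, 196, 194, 178, 166, 191, 195, 196, 199, 200, 189, 179, 197, 197, 197, 197, 195, 196, 196, 197, 197, 197, 196, 192, 192, 191, 191, 193, 193, 192, 190, 185]
157 [70, 70, 70, 70, 70, 69, 71, 89, 145, 185, 188, 192, 194, 194, 164, 88, 72, 70, 70, 73, 71, 72, 74, 75, 76, 75, 74, 76, 76, 75, 76, 77, 79, 81, 80, 80]
162 [86, 100, 105, 78, 73, 72, 73, 73, 73, 73, 72, 71, 74, 73, 73, 74, 74, 77, 81, 83, 83, 82, 94, 126, 159, 161, 161, 164, 166, 164, 165, 170, 171, 170, 171, 172]
166 [95, 124, 139, 97, 78, 77, 74, 75, 74, 75, 74, 75, 74, 75, 73, 75, 75, 74, 73, 74, 73, 75, 84, 122, 158, 160, 162, 161, 159, 160, 160, 159, 160, 159, 159, 158]
```

The turner has not moved; the difference there is only shadow. Everything checks out, so I'm handing in.

```bash
python3 -c "
from h import *
print(workorder.sign_off())"
```

```text
the job is handed in; nothing more can be done
None
```

I handed the job in at about 25 s: the mill stands released on the small trivet, and the ladle hangs still over the tub's robot-side rim, lip outside and bowl inside. By the camera checks the bystanders have not moved. I viewed 11 pictures, one over the limit of 10.

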